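# Raise the hood sash into its catch and slide the parts cup in

## Robot

A 6-joint arm with a two-finger parallel gripper is mounted at the origin on the work surface; the furniture and walls round the work are solid. World frame = base frame: x ahead of the robot, y to its left, z up, the work surface at z = 0. Lengths are in mm, angles in rad, forces in N, time in s.
With the tool pointing down it reaches from about 400 to 825 mm from the base axis. Payload 7 kg.
Tool frame: the origin (TCP) lies at the very end of the fingers, on their centre line; the grasp point (between the pads) lies 19 mm behind it; z points along the fingers, y is the line along which they close (so a half turn about z gives the same grasp; the last joint's range is limited). The gripper opens to 88 mm and grips with 3 to 60 N. Pads are 19 mm wide; open, the fingers measure 130 mm over their backs; the gripper's body (78 mm by 193 mm) begins 47 mm behind the grasp point.
Start: joints at [-0.829, 0.359, 0.012, 0, -1.224, -0.288], TCP at [295.881, -606.671, 226.561] pointing down, gripper open.
Joint ranges: [-3.07, 3.07], [-1.43, 2.12], [-1.02, 1.25], [-3.03, 1.67], [-3.05, -0], [-3.03, 3.03]. Speed limits (rad/s): [2.39, 2.39, 3.01, 3.14, 3.14, 3.14].

## Interface

Orientations are given as a unit quaternion [x, y, z, w].
In Python, from plant import bot gives the robot as it stands. Calls block until the motion is done:
- bot.move_ptp(position, orientation): joint-space move of the TCP to a pose.
- bot.line_to(position, velocity=150, ori=None): straight line of the TCP; ori=None keeps the orientation; velocity is the mean speed in mm/s.
- bot.move_joints(angles): joint-space move.
- bot.move_gripper(opening, force=None): finger opening in mm; force is the grip in N (None keeps the last); returns when the fingers have stopped.
- bot.pause(seconds).
- bot.solve_ik(position, orientation): joint angles nearest the present ones, or None.
- bot.read_state(): the state.
- bot.camera(name): name is "side" or "top" or "wrist"; returns the picture (480x640x3 uint8, red, green, blue); there is no depth.
- bot.get_calibration(name): a dict with "fx", "fy", "cx", "cy" (pixels), "view" (4x4, takes a point from world to camera coordinates); the wrist camera has in their place "T_tool_cam" (4x4, takes a point from camera to tool coordinates, whose origin is the TCP and whose axes are the flange's). Camera axes: x right, y up, looking along -z (the intrinsics and any distortion apply to the point x, -y, -z); pixel columns grow to the right and rows downward; lengths in mm; the calibration is good to about 2 mm. The wrist camera is an equidistant fisheye: a pixel r from the principal point sees the ray r / f radians off the axis. A picture is of the moment at which its call begins: read the wrist's pose just before it. get_calibration takes no time and is no camera call.
A pose or a line that the arm cannot do raises bot.Unreachable and nothing moves.
- bot.close_job(): hands the job in; it is judged then, once.
The state is a dict: "t": time; "joint_pos": joint angles; "qvel": joint speeds; "tau": joint torques, N m; "tcp_pos": TCP position; "eef_rot": TCP orientation; "contact_force": force on the tool from outside, world axes, zero at the start; "moment": the same for the moment, N m; "width": finger opening in mm; "finger_force": force on a finger pad.
Only numpy, scipy, OpenCV 4.12 (cv2) and the standard library are available. Lean on these libraries where they do the work, as an engineer would, in place of code of your own. Each camera call takes 0.05 s, during which the arm holds its last target. There are 200 camera calls.

## Task

Open the small extraction hood: push its glass sash up from under the ledge along its lower edge until the spring catch on the right-hand post has snapped in below the sash's pin and the sash hangs there by itself. The catch is clamped to its post only finger-tight at the height we want, so feel for it and do not shove it out of its setting. Then slide the aluminium parts cup from the bench in under the sash until it stands upright and completely inside, behind the sash, without disturbing the bottle in the hood or the glass dish next to the cup.

Things in the scene. Friction and masses are not known exactly. Their poses are not given: they have to be found in the camera images.
- hood: White floorless extraction hood, 284 mm wide, 105 deep, 389 high (fan and spigot on top to 455); fixed, place and yaw vary. Origin on the bench, middle of its front, in the sash's front plane; x into the hood, y left, z up. Sash 13 mm thick behind x = 0. Opening between the front posts y = -120 to 120 mm; inside 80 mm deep behind the sash. Counterweight channel on the left to y = 174 mm.
- sash: Glass sash in an aluminium frame, slides up in the hood's posts. Frame = hood's frame raised by its travel (0 to 195 mm); starts down, lower edge 12 mm above the bench, too low for the cup. Partly counterbalanced: 4 to 7 N raise it, let go it sinks shut slowly. A steel pin, 10 mm thick, juts 23 mm forward at y = -112, z = 115 mm; set in a slot, it sits up to 18 mm higher or lower, untracked.
- sash_ledge (a point): Middle of the underside, at the front edge, of the aluminium pull ledge on the sash's bottom rail: 224 mm wide, juts 24 mm forward of the sash, 7 mm thick, front edge rounded; point at x = -21, z = 60 mm of the sash's frame. Nothing but the pin juts out above it. Below it the rail's face is at x = 1 mm, down to 15 mm.
- catch: Aluminium block 24 x 16 x 44 mm with a black thumb screw, clamped on the ruled rail of the right-hand post (hood y = -131 mm), height varies. Origin level with the top of its bevelled spring bolt, which juts left over the pin's path. The rising pin pushes the bolt aside (3 to 7 N extra, over some 15 mm), then it snaps out below the pin. At rest on it the sash is raised by origin z - 110 +- 18 mm.
- stop_lug (a point): Middle of the underside of the fixed lug of the catch block, 12.5 mm above the bolt's top: the 10 mm pin meets it just 2.5 mm after it has passed the bolt, and the sash goes no higher. Rigid. If the pin presses it with more than 11 N (15 to 18 N on the sash) the block slips up its post; shifted by more than 2 mm in all, the setting is lost.
- cup: Round open aluminium parts cup, 57 mm across its rim, 44 mm across its foot, 24 mm high, 60 g; stands on the bench in front of the sash. Origin: centre of its underside.
- bottle: White solvent dispenser bottle, 67 mm across, 142 mm high, standing inside the hood at the left. Origin: centre of its underside. To be left alone.
- dish: Low glass dish with two dies, 55 mm across, 12 mm high, on the bench in front of the hood's right-hand post. Origin: centre of its underside. To be left alone.
Not all that is in view belongs to the job. Several things have the shape of the cup; the one meant has the colours described above.

How it is judged:
By the outcome, as a careful person would: the job done as asked, in the order asked, and still so for the second after the job is handed in, with the robot touching nothing.
It also fails if it takes over 72 s, if anything falls off the work surface, if the arm or the gripper's body presses on something with over 40 N, if the wrist force passes 120 N, or if a joint passes its speed limit or range.

## Working session

There is one attempt and no reset: what is moved stays moved. The work goes in short steps, each a Python script; the robot and the scene stay as the last script left them, time stands still between calls to the robot, and variables do not carry over. Pictures are saved under pics/ and viewed, at most 10 in all, crops included, and the job is handed in when it is done.

```bash
ls; mkdir -p pics
python3 - <<'E'
from plant import bot
import cv2,numpy as np
for n in("side","top"):
    im=bot.camera(n); cv2.imwrite(f"pics/{n}0.png",im[:,:,::-1]); c=bot.get_calibration(n); print(n,{k:np.round(v,3).tolist() for k,v in c.items()})
print(bot.get_calibration("wrist")); s=bot.read_state();print(s["t"],s["eef_rot"],s["tcp_pos"])
E
```

```text
pics
side {'fx': 519.246, 'fy': 519.246, 'cx': 318.95, 'cy': 243.85, 'view': [[0.861, 0.509, -0.012, -514.085], [-0.35, 0.608, 0.713, -221.127], [0.37, -0.61, 0.701, -957.631], [0.0, 0.0, 0.0, 1.0]]}
top {'fx': 608.764, 'fy': 608.764, 'cx': 316.444, 'cy': 226.233, 'view': [[-0.14, -0.99, -0.005, 413.889], [0.969, -0.138, 0.206, -356.145], [-0.204, 0.024, 0.979, -1262.978], [0.0, 0.0, 0.0, 1.0]]}
{'fx': 371.64829954431775, 'fy': 371.64829954431775, 'cx': 322.5561452266957, 'cy': 238.82606272658862, 'T_tool_cam': array([[ 7.15376189e-04,  9.66747276e-01,  2.55732659e-01,
         6.73810535e+01],
       [ 9.99999601e-01, -8.28486410e-04,  3.34572348e-04,
         7.48971265e-01],
       [ 5.35317938e-04,  2.55732318e-01, -9.66747483e-01,
        -1.57895107e+02],
       [ 0.00000000e+00,  0.00000000e+00,  0.00000000e+00,
         1.00000000e+00]])}
0.1 [-2.24930272e-01  9.74374567e-01  7.17528104e-04 -2.47776607e-04] [ 295.70394851 -606.30378035  225.72000457]
```

View pics/side0.png

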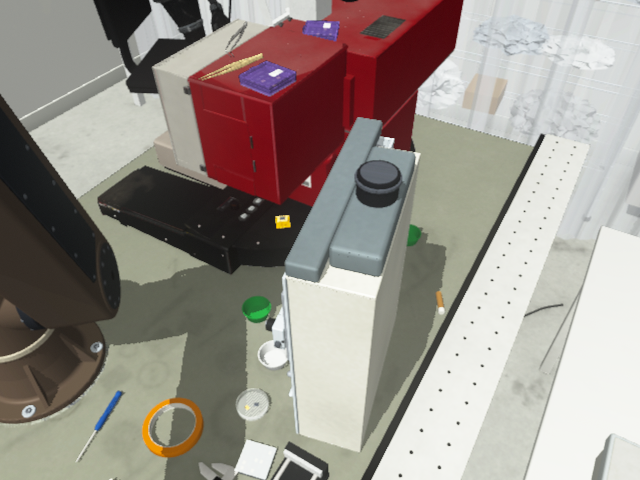

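View pics/top0.png

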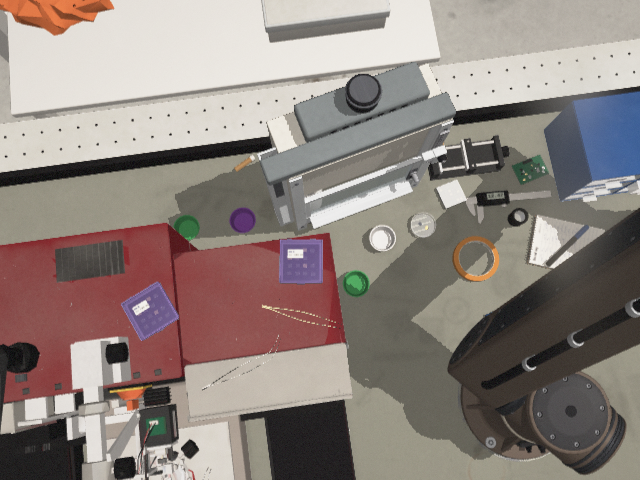

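The side view shows the aluminium cup at (273,354), a green cup at (257,308), the dish at (253,404) and the hood at (340,300). The top view shows the aluminium cup at (381,238) and the dish at (422,225). The cups that could be mistaken for it are green (356,284), green (187,228) and purple (243,220). By its silver colour, the one meant is at (381,238).

```bash
cat > h.py <<'E'
import numpy as np,cv2
from scipy.spatial.transform import Rotation as R
def ray(bot,n,u,v,st=None):
    c=bot.get_calibration(n)
    if n=="wrist":
        dx,dy=(u-c["cx"])/c["fx"],(v-c["cy"])/c["fy"]; th=np.hypot(dx,dy); s=np.sin(th)/max(th,1e-9)
        T=c["T_tool_cam"]; M=R.from_quat(st["eef_rot"]).as_matrix()
        d=M@T[:3,:3]@np.array([dx*s,-dy*s,-np.cos(th)]); return M@T[:3,3]+st["tcp_pos"],d
    V=c["view"]; d=V[:3,:3].T@np.array([(u-c["cx"])/c["fx"],-(v-c["cy"])/c["fy"],-1.]); return -V[:3,:3].T@V[:3,3],d
def onz(bot,n,u,v,z,st=None):
    o,d=ray(bot,n,u,v,st); return o+d*(z-o[2])/d[2]
def proj(bot,n,p,st=None):
    c=bot.get_calibration(n)
    if n=="wrist":
        T=c["T_tool_cam"]; M=R.from_quat(st["eef_rot"]).as_matrix()
        q=T[:3,:3].T@(M.T@(np.array(p)-st["tcp_pos"])-T[:3,3]); x,y,z=q[0],-q[1],-q[2]; r=np.hypot(x,y); th=np.arctan2(r,z)
        return np.array([c["cx"]+c["fx"]*th*x/r,c["cy"]+c["fy"]*th*y/r])
    q=c["view"]@np.append(p,1); return np.array([c["cx"]+c["fx"]*q[0]/-q[2],c["cy"]-c["fy"]*q[1]/-q[2]])
def tri(rs):
    A=0;b=0
    for o,d in rs:
        d=d/np.linalg.norm(d);P=np.eye(3)-np.outer(d,d);A=A+P;b=b+P@o
    return np.linalg.solve(A,b)
E
python3 - <<'E'
from plant import bot
from h import *
f=lambda *a:np.round(onz(bot,*a),0)
print("cup",f("top",381,238,24),f("side",273,354,24)," dish",f("top",422,225,10),f("side",253,404,10)," green",f("top",356,284,24))
print("roof front L/R z389",f("top",265,178,389),f("top",455,113,389))
print("fan",f("top",363,92,455),f("side",379,177,455))
t=cv2.imread("pics/top0.png")[60:270,230:490]; cv2.imwrite("pics/topc.png",cv2.resize(t,None,fx=2.8,fy=2.8,interpolation=cv2.INTER_CUBIC))
E
```

```text
cup [369. 225.  24.] [370. 221.  24.]  dish [387. 130.  10.] [391. 128.  10.]  green [278. 294.  24.]
roof front L/R z389 [426. 438. 389.] [490. 122. 389.]
fan [518. 272. 455.] [529. 262. 455.]
```

View pics/topc.png

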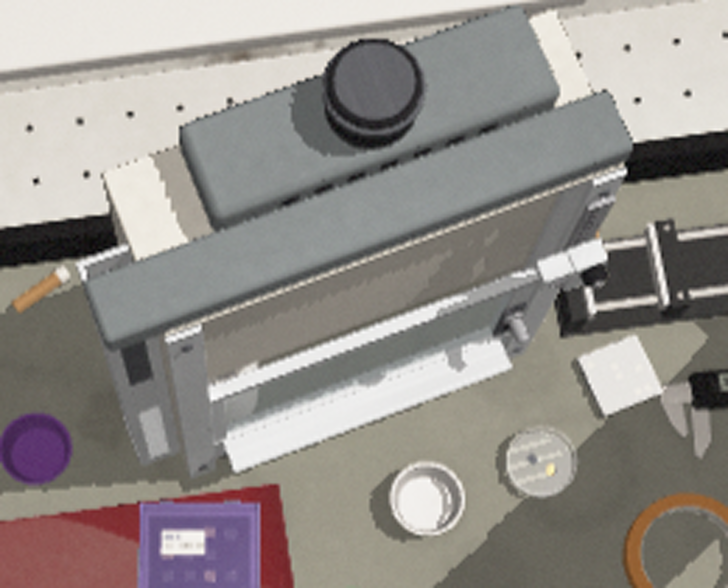

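The crop shows the silver cup at (427,498) and the dish at (540,462). The ledge's front edge runs from (235,472) to (512,368), the pin is at (518,325) and the catch block with its black screw is at (575,265). The choice of cup is confirmed.

Run:
```python
from plant import bot
from h import *
c2=lambda u,v:(230+u/2.8,60+v/2.8)
L=onz(bot,"top",*c2(235,472),60);Rr=onz(bot,"top",*c2(512,368),60)
print(L,Rr,np.linalg.norm(L-Rr)); yv=(L-Rr)[:2];yv/=np.linalg.norm(yv);xv=np.array([yv[1],-yv[0]]);yaw=np.arctan2(xv[1],xv[0])
org=(L+Rr)[:2]/2+24*xv; print("org",org,"yaw",yaw)
H=lambda x,y,z:np.append(org+xv*x+yv*y,z)
hf=lambda p:np.round(np.append([(p[:2]-org)@xv,(p[:2]-org)@yv],p[2]),1)
print("screw",hf(tri([ray(bot,"top",*c2(597,272)),ray(bot,"side",270,325)])))
print("pin tip",hf(onz(bot,"top",*c2(518,333),115)),"cup",hf(onz(bot,"top",381,238,24)),"dish",hf(onz(bot,"top",422,225,10)),"fan",hf(onz(bot,"top",363,92,455)))
for z in range(200,340,20): print(z,hf(onz(bot,"top",*c2(570,262),z)),end=" ")
print()
# reach tests
Rh=R.from_euler("z",yaw)
for head in (0,-30,-60,30,60,90,-90):
  for pitch in (15,30,45,60):
    for flip in (1,-1):
      zt=R.from_euler("z",head,degrees=True).apply([np.cos(np.radians(pitch)),0,-np.sin(np.radians(pitch))]); zt=Rh.apply(zt)
      yt=flip*np.cross([0,0,1],zt);yt/=np.linalg.norm(yt);xt=np.cross(yt,zt)
      q=R.from_matrix(np.array([xt,yt,zt]).T).as_quat()
      r=[bot.solve_ik(H(-12,y,z),q) is not None for y in(-40,0,40) for z in (45,120,200,245)]
      if any(r): print(head,pitch,flip,"xt_z>0" if xt[2]>0 else "",''.join('01'[k] for k in r))
```

```text
[402.03798228 366.12288061  60.        ] [452.1342733  146.85493547  60.        ] 224.91791867274893
org [450.48324401 261.83446251] yaw 0.2246153961514789
screw [ -27.8 -133.6  278.1]
pin tip [ -12.  -113.3  115. ] cup [-88.  -17.2  24. ] dish [ -91.3 -114.    10. ] fan [ 68.4  -5.6 455. ]
200 [   3.4 -144.1  200. ] 220 [  -1.5 -138.   220. ] 240 [  -6.4 -131.9  240. ] 260 [ -11.3 -125.8  260. ] 280 [ -16.2 -119.7  280. ] 300 [ -21.1 -113.6  300. ] 320 [ -26.  -107.5  320. ] 
0 30 1  001000010000
0 30 -1 xt_z>0 001000010000
0 45 1  000001000000
0 45 -1 xt_z>0 000001000000
0 60 1  000100000000
0 60 -1 xt_z>0 000100010001
-30 45 1  000000010001
-30 45 -1 xt_z>0 000000010001
-30 60 1  001100110111
-30 60 -1 xt_z>0 001100110111
-60 15 1  111111111111
-60 15 -1 xt_z>0 111111111111
-60 30 1  111111111111
-60 30 -1 xt_z>0 111111111111
-60 45 1  111111111111
-60 45 -1 xt_z>0 111111111111
-60 60 1  111111111111
-60 60 -1 xt_z>0 111111111111
30 15 1  111111110011
30 15 -1 xt_z>0 111111110011
30 30 1  111111101110
30 30 -1 xt_z>0 111111101110
30 45 1  100010001000
30 45 -1 xt_z>0 100010001000
30 60 1  001100110011
30 60 -1 xt_z>0 001100110011
60 15 1  111111111111
60 15 -1 xt_z>0 111111111111
60 30 1  111111111111
60 30 -1 xt_z>0 111111111111
60 45 1  111111111111
60 45 -1 xt_z>0 110111111011
60 60 1  111111111111
60 60 -1 xt_z>0 111111111111
90 15 1  111111111111
90 15 -1 xt_z>0 111111111111
90 30 1  111111111111
90 30 -1 xt_z>0 111111111111
90 45 1  111111111111
90 45 -1 xt_z>0 111111111111
90 60 1  111111111111
90 60 -1 xt_z>0 110010001001
-90 15 1  111111111111
-90 15 -1 xt_z>0 111111111111
-90 30 1  111111111111
-90 30 -1 xt_z>0 111111111111
-90 45 1  111111111111
-90 45 -1 xt_z>0 111111111111
-90 60 1  111111111111
-90 60 -1 xt_z>0 111111111111
```

```bash
cat >> h.py <<'E'
org=np.array([450.5,261.8]);yaw=.2246
xv=np.array([np.cos(yaw),np.sin(yaw)]);yv=np.array([-xv[1],xv[0]])
H=lambda x,y,z:np.append(org+xv*x+yv*y,z)
hf=lambda p:np.round(np.append([(p[:2]-org)@xv,(p[:2]-org)@yv],p[2]),1)
def ori(head,pitch,flip=-1,roll=0):
    h,p=np.radians([head,pitch]); zt=R.from_euler("z",yaw+h).apply([np.cos(p),0,-np.sin(p)])
    yt=flip*np.cross([0,0,1],zt);yt/=np.linalg.norm(yt);xt=np.cross(yt,zt)
    return (R.from_matrix(np.array([xt,yt,zt]).T)*R.from_euler("z",roll,degrees=True)).as_quat()
E
python3 - <<'E'
from plant import bot
from h import *
for h in range(-32,45,4):
 for p in range(0,45,5):
  for y in (-80,-40,0,40,80):
   for fl in (1,-1):
    sh=np.sin(np.radians(abs(h)));x=-6-21*sh; o=ori(h,p,fl); M=R.from_quat(o).as_matrix()
    cs=[hf(H(x,y,46)+M@np.array([a,b,-66])) for a in(-39,39) for b in(-96.5,96.5)]
    if max(c[0] for c in cs)>-27 or min(c[2] for c in cs)<5: continue
    J=[bot.solve_ik(H(x,y,z),o) for z in range(36,240,20)]
    if any(j is None for j in J): continue
    J=np.array(J); print(h,p,y,fl,"jump",np.abs(np.diff(J,axis=0)).max().round(2),J[0].round(2),J[-1].round(2))
E
```

```text
Traceback (most recent call last):
ValueError: time passes only in moves, steps and waits
```

Run:
```python
from plant import bot
from h import *
n=0
def ik(p,o):
    global n; n+=1; return bot.solve_ik(p,o)
try:
 for h in (20,-20,28,-28,12,-12,0):
  for p in (20,10,30):
   for y in (0,-50,50):
     fl=-1
     x=-6-21*np.sin(np.radians(abs(h))); o=ori(h,p,fl); M=R.from_quat(o).as_matrix()
     cs=[hf(H(x,y,46)+M@np.array([a,b,-66])) for a in(-39,39) for b in(-96.5,96.5)]
     cl=max(c[0] for c in cs)
     if min(c[2] for c in cs)<5 : continue
     J=[]
     for z in (40,230,100,165):
        j=ik(H(x,y,z),o)
        if j is None: break
        J.append(j)
     else: print(h,p,y,fl,cl,np.round(J,2)[[0,2,3,1]].tolist())
except Exception as e: print(n,repr(e))
print(n)
```

```text
28 20 -50 -1 -13.5 [[-0.56, 0.98, -0.97, -1.97, -1.36, -1.19], [-0.5, 0.6, -0.96, -1.92, -1.22, -1.59], [-0.39, 0.19, -0.88, -1.81, -1.04, -2.1], [-0.23, -0.11, -0.78, -1.67, -0.87, -2.55]]
28 10 -50 -1 -22.0 [[-0.58, 1.27, -0.92, -1.9, -1.59, -0.97], [-0.58, 1.02, -0.97, -1.9, -1.52, -1.16], [-0.55, 0.6, -0.97, -1.88, -1.4, -1.57], [-0.49, 0.17, -0.9, -1.82, -1.24, -2.06]]
28 30 -50 -1 -3.8 [[-0.41, 0.57, -0.93, -1.98, -1.02, -1.65], [-0.27, 0.23, -0.85, -1.82, -0.84, -2.13], [-0.06, -0.05, -0.75, -1.6, -0.65, -2.65], [0.28, -0.26, -0.7, -1.25, -0.39, 3.02]]
75
```

Run:
```python
from plant import bot
from h import *
n=0
for h in (24,30,36):
  for p in (18,25):
   for y in (-45,-65,-85):
     sh=np.sin(np.radians(h));x=-9-21*sh; o=ori(h,p); M=R.from_quat(o).as_matrix()
     c=[hf(H(x,y,46)+M@np.array([a,b,-66])) for a in(-39,39) for b in(-96.5,96.5)]
     # front-most x of body face where y>=-145
     cl=-1e9
     for a in(-39,39):
       A,B=[hf(H(x,y,46)+M@np.array([a,b,-66])) for b in(-96.5,96.5)]
       for s in np.linspace(0,1,50):
         q=A+(B-A)*s
         if q[1]>=-147: cl=max(cl,q[0])
     J=[];r=''
     for P in ((x,y,38),(x,y,200),(x-40,y,38),(x-40,y,200)):
        j=bot.solve_ik(H(*P),o);n+=1; r+='01'[j is not None]
        if j is not None:J.append(np.round(j,2).tolist())
     print(h,p,y,"cl",round(cl),"zmin",min(k[2] for k in c),r,J[:2] if r[:2]=='11' else '')
print(n)
```

```text
24 18 -45 cl -28 zmin 29.3 0101 
24 18 -65 cl -37 zmin 29.3 0101 
24 18 -85 cl -47 zmin 29.3 1101 [[-0.67, 1.1, -0.98, -1.95, -1.42, -1.08], [-0.45, 0.06, -0.86, -1.76, -1.04, -2.25]]
24 25 -45 cl -21 zmin 38.5 0101 
24 25 -65 cl -29 zmin 38.5 0101 
24 25 -85 cl -39 zmin 38.5 1101 [[-0.61, 0.82, -0.98, -1.98, -1.22, -1.34], [-0.22, -0.11, -0.78, -1.62, -0.76, -2.62]]
30 18 -45 cl -21 zmin 29.3 1101 [[-0.56, 1.03, -0.95, -1.93, -1.38, -1.17], [-0.36, 0.07, -0.84, -1.74, -1.04, -2.26]]
30 18 -65 cl -31 zmin 29.3 1111 [[-0.59, 0.97, -0.92, -1.89, -1.34, -1.26], [-0.4, 0.08, -0.82, -1.7, -1.07, -2.27]]
30 18 -85 cl -43 zmin 29.3 1111 [[-0.62, 0.92, -0.88, -1.84, -1.31, -1.34], [-0.44, 0.09, -0.8, -1.66, -1.09, -2.29]]
30 25 -45 cl -11 zmin 38.5 1101 [[-0.49, 0.77, -0.94, -1.96, -1.18, -1.43], [-0.14, -0.09, -0.76, -1.61, -0.78, -2.61]]
30 25 -65 cl -23 zmin 38.5 1111 [[-0.52, 0.73, -0.91, -1.9, -1.15, -1.5], [-0.2, -0.07, -0.75, -1.57, -0.83, -2.61]]
30 25 -85 cl -34 zmin 38.5 1111 [[-0.54, 0.69, -0.88, -1.85, -1.13, -1.57], [-0.26, -0.06, -0.73, -1.54, -0.87, -2.61]]
36 18 -45 cl -10 zmin 29.3 1111 [[-0.51, 0.88, -0.85, -1.83, -1.29, -1.41], [-0.35, 0.11, -0.78, -1.65, -1.1, -2.3]]
36 18 -65 cl -27 zmin 29.3 1111 [[-0.54, 0.85, -0.82, -1.78, -1.28, -1.47], [-0.39, 0.12, -0.76, -1.61, -1.12, -2.31]]
36 18 -85 cl -40 zmin 29.3 1111 [[-0.56, 0.82, -0.79, -1.74, -1.26, -1.53], [-0.43, 0.14, -0.74, -1.58, -1.15, -2.32]]
36 25 -45 cl -2 zmin 38.5 1111 [[-0.43, 0.67, -0.85, -1.83, -1.12, -1.63], [-0.17, -0.04, -0.71, -1.53, -0.89, -2.6]]
36 25 -65 cl -16 zmin 38.5 1111 [[-0.46, 0.65, -0.82, -1.78, -1.11, -1.68], [-0.22, -0.02, -0.7, -1.5, -0.93, -2.6]]
36 25 -85 cl -32 zmin 38.5 1111 [[-0.49, 0.63, -0.79, -1.73, -1.11, -1.73], [-0.28, -0.0, -0.69, -1.47, -0.97, -2.59]]
72
```

Run:
```python
from plant import bot
from h import *
o=ori(30,18)
bot.move_gripper(0,20)
for P in((-80,-260,230),(-80,-300,230),(-60,-220,230)):
    j=bot.solve_ik(H(*P),o)
    if j is not None: print(P,np.round(j,2));break
bot.move_ptp(H(*P),o)
s=bot.read_state();print(s["t"],hf(s["tcp_pos"]),s["contact_force"])
bot.line_to(H(-65,-95,200),200)
bot.pause(.2)
s=bot.read_state();im=bot.camera("wrist");cv2.imwrite("pics/w1.png",im[:,:,::-1]);np.savez("w1.npz",**{k:s[k] for k in("tcp_pos","eef_rot")})
print(s["t"],hf(s["tcp_pos"]),s["contact_force"])
```

```text
(-80, -260, 230) [-0.84  0.13 -0.6  -1.33 -1.37 -2.43]
3.6667 [ -80.  -260.4  229.9] [0.4790566  0.21201414 0.22413656]
4.8583 [-64.7 -95.9 200.1] [-0.55240316 -0.01145531 -0.65030668]
```

View pics/w1.png

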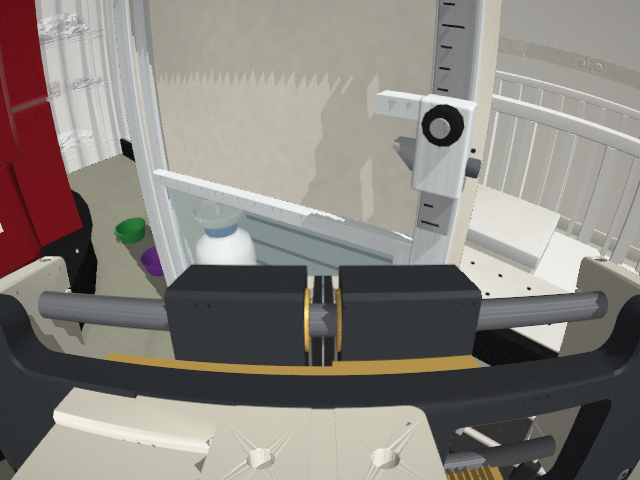

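The wrist view shows the catch block with corners (418,98), (477,100), (465,197) and (413,190), and its screw at (441,126). The lug underside is at about (385,113), the bolt top at about (400,139), and the bottle is behind at (222,240).

Run:
```python
from plant import bot
from h import *
s=np.load("w1.npz")
def ony(u,v,y):
    o,d=ray(bot,"wrist",u,v,s); n=np.append(yv,0); k=(y-((o[:2]-org)@yv))/(d@n); return hf(o+d*k)
def onx(u,v,x):
    o,d=ray(bot,"wrist",u,v,s); n=np.append(xv,0); k=(x-((o[:2]-org)@xv))/(d@n); return hf(o+d*k)
for nm,u,v in(("screw",441,126),("TL",418,98),("TR",477,100),("BR",465,197),("BL",413,190),("lugLtop",377,92),("lugLbot",378,112),("bolt top",400,138),("bolt bot",413,170)):
    print(nm,[onx(u,v,x).tolist() for x in(-10,-20,-28)])
print("screw tri",hf(tri([ray(bot,"wrist",441,126,s),ray(bot,"top",230+597/2.8,60+272/2.8)])))
```

```text
screw [[-10.0, -125.8, 271.6], [-20.0, -127.8, 274.1], [-28.0, -129.5, 276.1]]
TL [[-10.0, -113.7, 282.8], [-20.0, -116.5, 284.6], [-28.0, -118.7, 286.1]]
TR [[-10.0, -140.7, 286.7], [-20.0, -141.8, 288.3], [-28.0, -142.7, 289.6]]
BR [[-10.0, -142.3, 239.7], [-20.0, -143.4, 244.2], [-28.0, -144.2, 247.7]]
BL [[-10.0, -115.9, 236.4], [-20.0, -118.5, 241.1], [-28.0, -120.6, 244.8]]
lugLtop [[-10.0, -93.4, 282.8], [-20.0, -97.4, 284.6], [-28.0, -100.6, 286.1]]
lugLbot [[-10.0, -94.4, 272.9], [-20.0, -98.3, 275.4], [-28.0, -101.5, 277.4]]
bolt top [[-10.0, -106.6, 261.9], [-20.0, -109.7, 265.0], [-28.0, -112.3, 267.5]]
bolt bot [[-10.0, -114.7, 247.0], [-20.0, -117.4, 251.0], [-28.0, -119.6, 254.2]]
screw tri [ -28.5 -131.7  277.2]
```

```bash
cat >> h.py <<'E'
def fz(bot,n=3):
    a=[]
    for _ in range(n): a.append(bot.read_state()["contact_force"]); bot.pause(.01)
    return np.mean(a,0)
def hfv(f): return np.round([f[:2]@xv,f[:2]@yv,f[2]],1)
E
python3 - <<'E'
from plant import bot
from h import *
bot.line_to(H(-65,-85,150),150); bot.line_to(H(-65,-85,41),120); print(hfv(fz(bot)))
bot.line_to(H(-21,-85,41),80); f0=fz(bot); s=bot.read_state(); print("in",s["t"],hf(s["tcp_pos"]),hfv(f0))
z=41
while z<56:
    z+=1.5; bot.line_to(H(-21,-85,z),30); f=fz(bot)-f0
    print(z,hfv(f))
    if f[2]<-3: break
bot.line_to(H(-21,-85,z+40),40); s=bot.read_state(); print(s["t"],hf(s["tcp_pos"]),hfv(fz(bot)-f0)); print(f0.tolist())
im=bot.camera("side");cv2.imwrite("pics/s2.png",im[200:440,180:440,::-1].repeat(2,0).repeat(2,1))
E
```

```text
[ 0.3 -0.4  0.4]
in 7.2083 [-21.4 -84.8  41.4] [-0.3  0.5 -0.4]
42.5 [-0.1 -0.6  0.9]
44.0 [ 0.5 -0.8  0.6]
45.5 [ 0.2 -0.6  0.2]
47.0 [ 1.3  0.4 -3.4]
9.4583 [-21.  -84.9  87.2] [ 1.1 -1.9 -2.4]
[-0.3744365559219855, 0.4507390453647886, -0.4114431647619392]
```

View pics/s2.png

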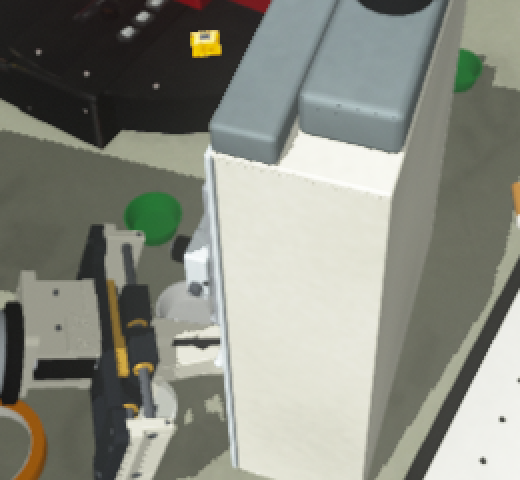

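The side view shows the closed fingers under the ledge with the gripper body clear of the post. The catch is above at (200,265). Now I'll feel for the catch.

Run:
```python
from plant import bot
from h import *
f0=np.array([-.37,.45,-.41])
bot.line_to(H(-21,-85,160),50)
z=160;log=[];pk=0
while z<235:
    z+=.8; bot.line_to(H(-21,-85,z),25); a=[bot.read_state()["contact_force"]]
    for _ in range(3): bot.pause(.01); a.append(bot.read_state()["contact_force"])
    f=-(np.mean(a,0)-f0)[2]; log.append((round(z,1),round(f,1)))
    base=np.median([l[1] for l in log[:8]])
    if len(log)>8: pk=max(pk,f)
    if f>12.8: print("HARD");break
    if len(log)>8 and pk>base+2.5 and f<pk-2: print("SNAP?");break
s=bot.read_state(); print(s["t"],hf(s["tcp_pos"]),base); print(log)
```

```text
SNAP?
16.0917 [-20.8 -84.9 175.2] 5.45
[(160.8, np.float64(5.9)), (161.6, np.float64(5.5)), (162.4, np.float64(5.6)), (163.2, np.float64(5.8)), (164.0, np.float64(5.3)), (164.8, np.float64(4.8)), (165.6, np.float64(5.4)), (166.4, np.float64(5.3)), (167.2, np.float64(5.4)), (168.0, np.float64(8.9)), (168.8, np.float64(11.1)), (169.6, np.float64(11.2)), (170.4, np.float64(10.4)), (171.2, np.float64(11.6)), (172.0, np.float64(11.0)), (172.8, np.float64(11.2)), (173.6, np.float64(12.7)), (174.4, np.float64(6.3))]
```

Run:
```python
from plant import bot
from h import *
im=bot.camera("wrist"); cv2.imwrite("pics/w3.png",cv2.resize(im[60:330,270:570,::-1],None,fx=2,fy=2)); s=bot.read_state()
print(s["t"],hf(s["tcp_pos"]),s["contact_force"])
c=[proj(bot,"wrist",H(-20,-112,z),s).round() for z in(240,252,264,276)];print(c)
```

```text
16.1417 [-20.8 -84.9 175.3] [-5.96368487 -3.01582646 -5.69209358]
[array([394., 176.]), array([397., 143.]), array([400., 107.]), array([402.,  70.])]
```

View pics/w3.png

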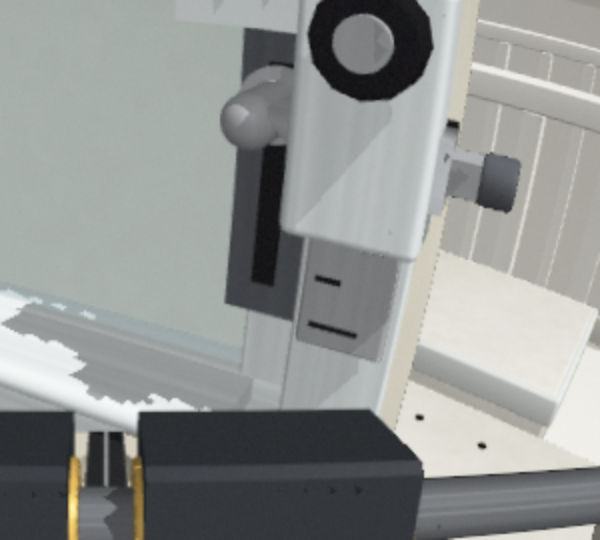

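The crop shows the pin tip at (240,115). The lug's underside is about 16 mm above the pin's centre, and the bolt's rod is pushed out to the right at (500,180). So the bolt is still held aside and the pin is not through yet. I'll continue in fine steps.

Run:
```python
from plant import bot
from h import *
f0=np.array([-.37,.45,-.41])
z=174.4;log=[];pk=0
while z<188:
    z+=.5; bot.line_to(H(-21,-85,z),20); a=[bot.read_state()["contact_force"]]
    for _ in range(3): bot.pause(.01); a.append(bot.read_state()["contact_force"])
    f=-(np.mean(a,0)-f0)[2]; log.append((round(z,1),round(float(f),1)))
    if z>178: pk=max(pk,f)
    if f>13.6: print("HARD");break
    if z>178 and pk>8 and f<pk-2.5: print("SNAP?");break
s=bot.read_state(); print(s["t"],hf(s["tcp_pos"])); print(log)
im=bot.camera("wrist"); cv2.imwrite("pics/w4.png",cv2.resize(im[10:280,270:570,::-1],None,fx=2,fy=2))
print([proj(bot,"wrist",H(-20,-112,z),s).round() for z in(264,276)])
```

```text
HARD
23.5667 [-21.1 -85.  187.5]
[(174.9, 6.8), (175.4, 7.5), (175.9, 6.4), (176.4, 6.2), (176.9, 6.3), (177.4, 5.9), (177.9, 6.0), (178.4, 6.4), (178.9, 5.5), (179.4, 5.9), (179.9, 5.7), (180.4, 5.6), (180.9, 5.1), (181.4, 5.2), (181.9, 4.9), (182.4, 4.6), (182.9, 4.2), (183.4, 5.6), (183.9, 5.5), (184.4, 5.5), (184.9, 5.3), (185.4, 5.3), (185.9, 5.5), (186.4, 6.6), (186.9, 7.8), (187.4, 10.5), (187.9, 14.2)]
[array([397., 143.]), array([400., 108.])]
```

View pics/w4.png

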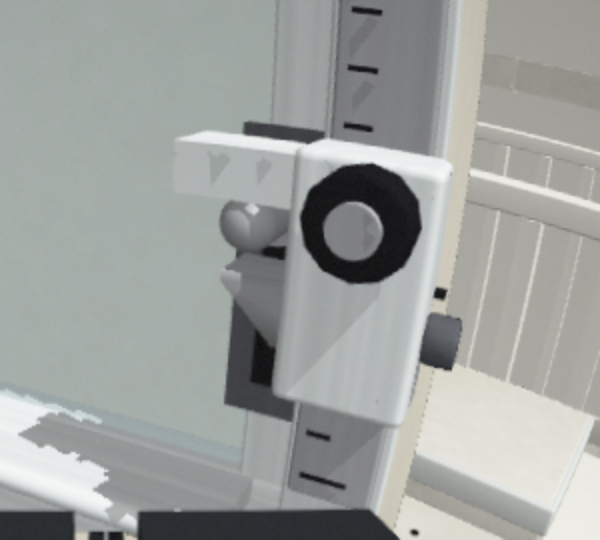

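Snapped in: the crop shows the bolt's bevel at (240,280) below the pin at (245,225), the rod drawn back in, and the pin against the lug. 14 N on the sash is below the slip limit. Next I'll ease down, check that the sash hangs, and back out.

Run:
```python
from plant import bot
from h import *
for z in(184.5,182,176): bot.line_to(H(-21,-85,z),40); print(z,hfv(fz(bot)))
bot.line_to(H(-75,-92,176),100); s=bot.read_state(); im=bot.camera("wrist");cv2.imwrite("pics/w5.png",im[:,:,::-1]);np.savez("w5.npz",**{k:s[k] for k in("tcp_pos","eef_rot")})
print(s["t"],hf(s["tcp_pos"]),"ledge px",proj(bot,"wrist",H(-24,0,199),s),"pin",proj(bot,"wrist",H(-23,-112,269),s))
w=np.load("w1.npz")
# bottle: neck axis pixel ~ (222,..) body left/right edges at row 255: 196,252 ; assume x=53
o,d=ray(bot,"wrist",222,212,w)
for x in(45,53,60):
    k=(x-(o[:2]-org)@xv)/(d[:2]@xv); print("bottle top",hf(o+d*k))
t=cv2.imread("pics/top0.png")
for h in(-10,0,10,20,30):
  for p in(25,35,45,55):
    r=''.join('01'[bot.solve_ik(H(x,-17,13),ori(h,p)) is not None] for x in(-130,-100,-70,-40,-10,25))
    print(h,p,r)
```

```text
184.5 [-3.4  0.7 -5. ]
182 [-0.6  0.4 -0. ]
176 [ 0.4 -0.  -0. ]
25.1833 [-74.5 -92.5 176.2] ledge px [238.01732263 174.31508433] pin [421.2805639   77.74242735]
bottle top [ 45.   81.4 144.4]
bottle top [ 53.   90.1 138.3]
bottle top [ 60.   97.7 132.9]
-10 25 000000
-10 35 000000
-10 45 000000
-10 55 000000
0 25 000000
0 35 000000
0 45 000000
0 55 000011
10 25 000000
10 35 000000
10 45 000001
10 55 000000
20 25 000000
20 35 000001
20 45 000111
20 55 000000
30 25 000011
30 35 000111
30 45 111111
30 55 000011
```

View pics/w5.png

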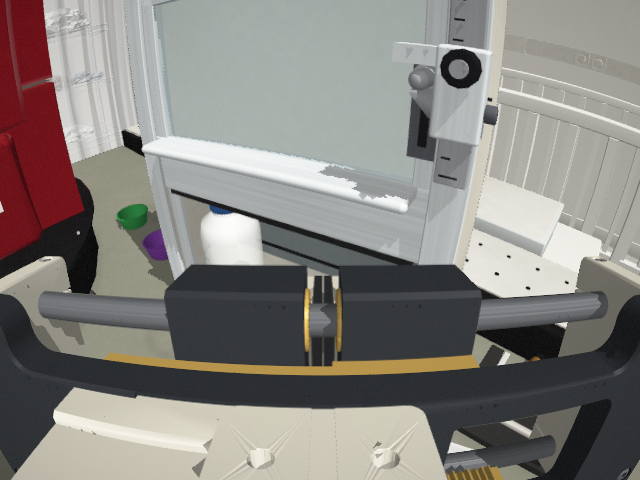

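The view shows the sash hanging: ledge (150,148)–(405,208), pin (420,78) on the bolt at (422,98), and the bottle at (232,240), near hood y ≈ 85. I'll push the cup in with two prongs, keeping it clear of the bottle.

Run:
```python
from plant import bot
from h import *
o=ori(30,45,1); c0=np.array([-88,-17.]);c1=np.array([52,3.]);hd=np.array([np.cos(np.pi/6),.5])
st=c0-45*hd
W=[(-120,-260,200),(*st,110),(*st,10),(*(c1-24*hd),10)]
ok=[bot.solve_ik(H(*w),o) for w in W]; print([None if j is None else np.round(j,2).tolist() for j in ok])
print(bot.solve_ik(H(-80,-260,230),ori(30,18)) is not None)
if all(j is not None for j in ok):
    bot.line_to(H(-95,-150,200),150); bot.line_to(H(-80,-260,230),150)
    bot.move_ptp(H(*W[0]),o); bot.move_gripper(36,20)
    s=bot.read_state();print(s["t"],hf(s["tcp_pos"]),s["width"])
    bot.line_to(H(*W[1]),150); bot.line_to(H(*st,30),80)
    s=bot.read_state();im=bot.camera("wrist");cv2.imwrite("pics/w6.png",im[:,:,::-1])
    print(s["t"],hf(s["tcp_pos"]),hfv(fz(bot)))
    im=bot.camera("top");cv2.imwrite("pics/t6.png",cv2.resize(im[130:330,280:500,::-1],None,fx=2.5,fy=2.5))
```

```text
[[-0.35, -0.19, -0.6, -0.88, -0.95, -0.01], None, [-0.26, 0.29, -0.98, -1.82, -0.66, 1.16], [0.13, 0.33, -0.66, -1.79, -0.44, 0.71]]
True
```

Run:
```python
from plant import bot
from h import *
o=ori(30,45,1)
for z in(110,80,55,40,25):
    print(z,[(x,y,'01'[bot.solve_ik(H(x,y,z),o) is not None]) for x in(-127,-110) for y in(-40,-80,-120,-180,-260)])
```

```text
110 [(-127, -40, '0'), (-127, -80, '0'), (-127, -120, '1'), (-127, -180, '1'), (-127, -260, '1'), (-110, -40, '0'), (-110, -80, '0'), (-110, -120, '1'), (-110, -180, '1'), (-110, -260, '1')]
80 [(-127, -40, '0'), (-127, -80, '1'), (-127, -120, '1'), (-127, -180, '1'), (-127, -260, '1'), (-110, -40, '1'), (-110, -80, '1'), (-110, -120, '1'), (-110, -180, '1'), (-110, -260, '1')]
55 [(-127, -40, '1'), (-127, -80, '1'), (-127, -120, '1'), (-127, -180, '1'), (-127, -260, '1'), (-110, -40, '1'), (-110, -80, '1'), (-110, -120, '1'), (-110, -180, '1'), (-110, -260, '1')]
40 [(-127, -40, '1'), (-127, -80, '1'), (-127, -120, '1'), (-127, -180, '1'), (-127, -260, '1'), (-110, -40, '1'), (-110, -80, '1'), (-110, -120, '1'), (-110, -180, '1'), (-110, -260, '1')]
25 [(-127, -40, '1'), (-127, -80, '1'), (-127, -120, '1'), (-127, -180, '1'), (-127, -260, '1'), (-110, -40, '1'), (-110, -80, '1'), (-110, -120, '1'), (-110, -180, '1'), (-110, -260, '1')]
```

Run:
```python
from plant import bot
from h import *
o=ori(30,45,1); st=np.array([-88,-17.])-45*np.array([np.cos(np.pi/6),.5])
bot.line_to(H(-95,-150,200),150); bot.line_to(H(-80,-260,230),150)
bot.move_ptp(H(-120,-260,200),o); bot.move_gripper(36,20)
s=bot.read_state();print(s["t"],hf(s["tcp_pos"]),s["width"])
bot.line_to(H(-127,-180,100),150); bot.line_to(H(*st,50),120); bot.line_to(H(*st,25),60)
print(hfv(fz(bot)));s=bot.read_state();print(s["t"],hf(s["tcp_pos"]))
im=bot.camera("top");cv2.imwrite("pics/t6.png",cv2.resize(im[130:330,280:500,::-1],None,fx=2.5,fy=2.5))
```

```text
29.6167 [-120. -260.  200.] 35.89047785418048
[-0.2  0.4  0.8]
32.6083 [-126.9  -40.    25. ]
```

View pics/t6.png

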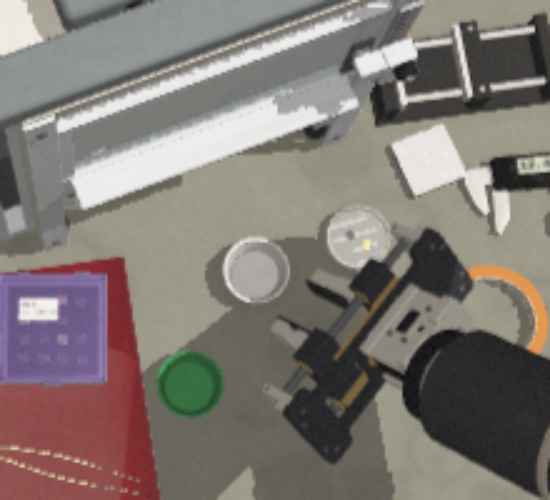

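The view shows the prongs at (310,280) and (278,328), aimed at the cup at (255,270). The dish at (360,237) is clear. Now I'll push.

Run:
```python
from plant import bot
from h import *
c0=np.array([-88,-17.]);c1=np.array([52,3.]);hd=np.array([np.cos(np.pi/6),.5])
bot.line_to(H(*(c0-45*hd),10),40); print(hfv(fz(bot)))
bot.line_to(H(*(c0-26*hd),10),40); print(hfv(fz(bot)))
a,b=c0-26*hd,c1-24*hd
for k in(.3,.6,.8):
    bot.line_to(H(*(a+(b-a)*k),10),60); print(k,hfv(fz(bot)))
s=bot.read_state();print(s["t"],hf(s["tcp_pos"]))
im=bot.camera("wrist");cv2.imwrite("pics/w7.png",im[:,:,::-1])
np.savez("w7.npz",**{k:s[k] for k in("tcp_pos","eef_rot")})
```

```text
[-0.3  0.4 -0. ]
[ 0.1 -0.2  0.2]
0.3 [-0.5  0.5  0.3]
0.6 [ 0.5  0.1 -0.6]
0.8 [-22.5  19.2  -0.2]
36.2917 [-5.3 -8.8  7.5]
```

View pics/w7.png

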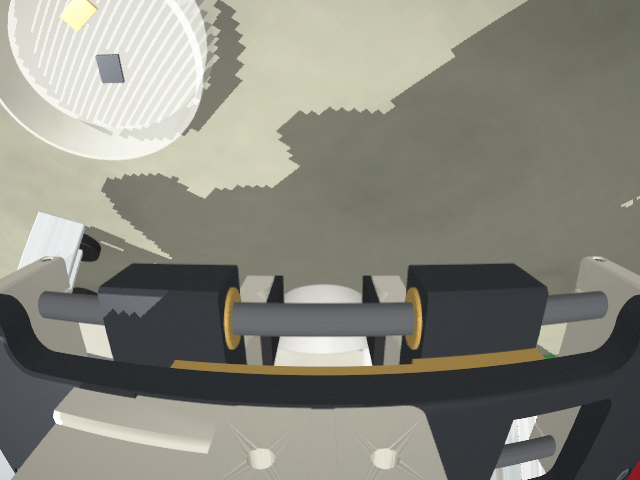

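The force shows the gripper's right end touching the right-hand post. The view shows the cup between the prongs at (322,320) and the dish untouched at (110,70). I'll back off at once and look for a smaller heading.

Run:
```python
from plant import bot
from h import *
bot.line_to(H(-40,-12,12),80); print(hfv(fz(bot))); s=bot.read_state(); print(s["t"],hf(s["tcp_pos"]))
for h in(4,8,12,16,20):
  for p in(40,45,50,55,60,65):
    r=''.join('01'[bot.solve_ik(H(x,0,z),ori(h,p,1)) is not None] for z in(11,40) for x in(-40,-25,-10,5,25))
    if '1' in r: print(h,p,r)
```

```text
[ 0.7  0.4 -0.3]
37.05 [-38.9 -12.3  12.3]
4 50 0000101111
4 55 1111000000
8 45 0000000011
8 50 0011111000
12 40 0000000001
12 45 0001111111
12 50 1111100000
16 40 0000100011
16 45 0011111111
16 50 1111100000
20 40 0001101111
20 45 1111111111
20 50 1111100000
```

Run:
```python
from plant import bot
from h import *
o=ori(12,50,1)
try:
    bot.line_to(H(-38,-5,11),60,ori=o)
except bot.Unreachable:
    print("ptp"); bot.move_ptp(H(-38,-5,11),o)
s=bot.read_state(); print(s["t"],hf(s["tcp_pos"]),s["joint_pos"].__repr__())
bot.line_to(H(-28,-2,10),60)
for x in(-10,0,8,14,20,25.5):
    bot.line_to(H(x,-2,10),50); f=hfv(fz(bot)); print(x,f)
    if np.linalg.norm(f)>6: break
s=bot.read_state(); print(s["t"],hf(s["tcp_pos"]))
```

```text
37.825 [-37.8  -5.1  11. ] array([ 0.02289466,  0.26127863, -0.94946648, -2.40104134, -0.39136278,
        1.19194381])
-10 [ 0.4  0.1 -0.2]
0 [ 0.1  0.3 -0.4]
8 [-0.1 -0.2 -0.7]
14 [-0.4  0.1 -0.5]
20 [ 0.2 -0.3 -0.2]
25.5 [ 0.5 -0.1 -0.4]
40.2583 [25.3 -1.8 10. ]
```

Run:
```python
from plant import bot
from h import *
bot.line_to(H(-10,-9,10),60); bot.line_to(H(-38,-12,11),80); bot.line_to(H(-40,-14,13),60,ori=ori(30,45,1))
bot.line_to(H(-127,-40,45),120); bot.line_to(H(-127,-180,100),150)
s=bot.read_state(); print(s["t"],hf(s["tcp_pos"]),hfv(fz(bot)))
for h in(20,30,40,50,60):
  for p in(25,45,60):
    for P in((-120,-180,150),(-120,-180,100),(-120,-140,120),(-150,-120,120)):
      st=dict(tcp_pos=H(*P),eef_rot=ori(h,p)); uv=proj(bot,"wrist",H(49,3,24),st)
      if 30<uv[0]<610 and 20<uv[1]<245 and bot.solve_ik(H(*P),ori(h,p)) is not None:
        o,d=hf(ray(bot,"wrist",*uv,st)[0]),0
        T=bot.get_calibration("wrist")["T_tool_cam"]; cam=hf(R.from_quat(st["eef_rot"]).apply(T[:3,3])+st["tcp_pos"])
        k=(13-cam[0])/(49-cam[0]); q=cam+k*(np.array([49,3,24])-cam)
        print(h,p,P,uv.round(),"cam",cam,"at sash",q.round())
```

```text
44.35 [-127.3 -179.4   99.5] [-0.   0.3 -0.7]
20 25 (-120, -180, 150) [224. 222.] cam [-226.8 -219.3  277.8] at sash [ 13. -26.  57.]
20 25 (-120, -180, 100) [217. 185.] cam [-226.8 -219.3  227.8] at sash [ 13. -26.  51.]
20 25 (-120, -140, 120) [250. 207.] cam [-226.8 -179.3  247.8] at sash [ 13. -21.  53.]
30 25 (-120, -180, 150) [259. 213.] cam [-218.4 -237.3  277.8] at sash [ 13. -29.  58.]
30 25 (-120, -180, 100) [255. 176.] cam [-218.4 -237.3  227.8] at sash [ 13. -29.  51.]
30 25 (-120, -140, 120) [286. 201.] cam [-218.4 -197.3  247.8] at sash [ 13. -24.  54.]
30 25 (-150, -120, 120) [316. 193.] cam [-248.4 -177.3  247.8] at sash [ 13. -19.  51.]
30 45 (-120, -180, 150) [256. 134.] cam [-174.6 -212.   309. ] at sash [ 13. -32.  70.]
30 45 (-120, -180, 100) [249.  99.] cam [-174.6 -212.   259. ] at sash [ 13. -32.  62.]
30 45 (-120, -140, 120) [283. 125.] cam [-174.6 -172.   279. ] at sash [ 13. -25.  65.]
30 60 (-120, -180, 150) [251.  73.] cam [-137.  -190.3  320. ] at sash [ 13. -34.  81.]
30 60 (-120, -180, 100) [242.  40.] cam [-137.  -190.3  270. ] at sash [ 13. -34.  72.
[... 2117 characters left out ...]
25 (-120, -140, 120) [392. 207.] cam [-176.5 -238.8  247.8] at sash [ 13. -36.  60.]
60 25 (-150, -120, 120) [425. 208.] cam [-206.5 -218.8  247.8] at sash [ 13. -28.  56.]
60 45 (-120, -180, 150) [371. 130.] cam [-151.2 -235.   309. ] at sash [ 13. -40.  75.]
60 45 (-120, -180, 100) [376.  95.] cam [-151.2 -235.   259. ] at sash [ 13. -40.  66.]
60 45 (-120, -140, 120) [397. 133.] cam [-151.2 -195.   279. ] at sash [ 13. -33.  70.]
60 45 (-150, -120, 120) [432. 136.] cam [-181.2 -175.   279. ] at sash [ 13. -25.  64.]
60 60 (-120, -140, 120) [403.  76.] cam [-129.6 -157.5  290. ] at sash [ 13. -29.  78.]
60 60 (-150, -120, 120) [440.  81.] cam [-159.6 -137.5  290. ] at sash [ 13. -21.  70.]
```

Ten pictures are used up, so I'll check the cup, dish and pin numerically by mask and rays.

Run:
```python
from plant import bot
from h import *
bot.line_to(H(-120,-260,180),150); bot.move_ptp(H(-120,-260,180),ori(40,45)); bot.line_to(H(-120,-180,150),120); bot.pause(.2)
s=bot.read_state(); im=bot.camera("wrist"); cv2.imwrite("pics/w8.png",im[:,:,::-1]); top=bot.camera("top"); cv2.imwrite("pics/t8.png",top[:,:,::-1])
np.savez("w8.npz",**{k:s[k] for k in("tcp_pos","eef_rot")}); print(s["t"])
st=s
a=np.linspace(0,2*np.pi,60)
E=np.array([proj(bot,"wrist",H(49+28.5*np.cos(t),3+28.5*np.sin(t),24),st) for t in a]).astype(np.float32)
print("expected rim",[np.round(v,1) for v in cv2.fitEllipse(E)])
hsv=cv2.cvtColor(im,cv2.COLOR_RGB2HSV); x0,y0,x1,y1=[int(v) for v in(E[:,0].min()-30,E[:,1].min()-25,E[:,0].max()+30,E[:,1].max()+30)]
print(x0,y0,x1,y1)
for v in range(y0,y1,4): print(v,' '.join('%3d'%im[v,u].mean() for u in range(x0,x1,5)))
```

```text
48.8583
expected rim [array([293.9, 129.6]), array([34. , 50.9]), np.float64(85.0)]
238 87 349 176
87 216 204 199 196 187 190 144 136 132 131 132 130  79  81  80  18  56  80  71  24  35 148 157
91 212 212 199 195 201 185 142 134 132 132 132 131 130 110  82  80  78  18  80  78  43  18  79
95 209 211 210 207 201 188 156 102 122 133 132 131 133 131 131  86  78  80  39  32  77  78  25
99 208 209 211 206 201 187 161 104 100 105 134 133 133 129 132 132 122  78  79  76  19  70  80
103 205 210 211 207 200 189 165 101 104 104 103 121 134 132 133 131 132 132  95  79  78  59  22
107 205 207 207 206 200 191 167 103 103 102 101 102 101 132 134 134 134 135 134 129  80  77  78
111 200 206 206 204 199 189 109 101 101 101 103 112 114 100 110 133 135 135 134 134 133  94  80
115 198 202 205 203 197 155 102 101 103 172 160 161 164 162 167 100 137 134 133 136 134 133 132
119 195 201 204 203 112 102 102 102 156 159 159 159 161 161 156 151 102 112 134 133 137 135 136
123 121 123  97 100 103 102 102 164 147 155 162 162 165 158 156 148 167 101 102 134 135 136 135
127  94  95  99 100 100 101 102 135 146 153 1
[... 502 characters left out ...]
 101  98 100  98 100 102 102
151 156 157 159 158 136  99 100 101 101 111 122 119 119 117 105  99 103 100  99 102  99 102 101
155 158 157 160 160 159 136 102 103 102 161 100 103 103 100 100 101 103 102 103 102 100 102 102
159 160 161 161 162 162 161 164 163 162 159 162 102 103 101 102 103 104 103 104 104 102 104 100
163 162 160 162 162 160 163 163 161 161 161 159 158 102 103 101 104 103 103 102 102 102 100 101
167 161 160 160 159 161 162 163 161 164 161 160 161 161 102 103 148 105 105 103 103 103 102  99
171 161 161 159 159 161 161 163 162 162 162 160 163 165 142 103 103 105 101 104 100 100  98  98
175 159 160 161 158 163 162 162 163 163 160 161 161 162 163 107 102 103  98  98  96  96  95  96
```

Run:
```python
import cv2,numpy as np
a=cv2.imread("pics/top0.png").astype(int);b=cv2.imread("pics/t8.png").astype(int)
print("dish",np.abs(a-b)[210:240,408:437].mean(), "cup spot",np.abs(a-b)[225:252,367:396].mean())
from plant import bot
print(bot.read_state()["t"], bot.close_job())
```

```text
dish 14.648659003831417 cup spot 61.945934440187315
the job is handed in; nothing more can be done
48.9583 None
```

I've handed the job in at 49 s: the sash hangs by its pin on the spring catch, and the wrist image puts the cup upright inside, its rim about 7 mm behind the sash; while pushing the cup, the gripper bumped the right-hand post at about 30 N (limit 40), and I judge the catch setting, bottle and dish undisturbed, though I didn't measure them again at the end.

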